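Load the calibration series into the tube block

ROBOT

A 6-joint arm with a two-finger parallel gripper is mounted at the origin on a cart in front of the work surface, level with it; the furniture and walls round the work are solid. World frame = base frame: x ahead of the robot, y to its left, z up, the work surface at z = 0. Lengths are in m, angles in rad, forces in N, time in s.
With the tool pointing down it reaches from about 0.275 to 0.825 m from the base axis. Payload 4.9 kg.
Tool frame: the origin (TCP) lies on the centre line of the jaws, within the pads' length; the fingertips stand 14 mm ahead of it and the grasp point (between the pads) lies 5 mm behind it; z points along the fingers, y is the line along which they close (so a half turn about z gives the same grasp; the last joint's range is limited). The gripper opens to 85 mm and grips with 20 to 120 N. Pads are 22 mm wide; open, the fingers measure 114 mm over their backs; the gripper's body (76 mm by 85 mm) begins 54 mm behind the grasp point. The pads swing forward as they close: fully open they stand 13 mm farther back than shut.
Start: joints at [-1.337, 0.326, -0.193, 1.052, 0, 1.437], TCP at [0.198, -0.513, 0.245] pointing down, gripper open.
Joint ranges: [-2.65, 2.65], [-0.97, 1.79], [-1.3, 1.35], [-1.93, 2.1], [-1.47, 1.37], [-3.14, 3.14]. Speed limits (rad/s): [2.57, 2.57, 3.14, 3.14, 3.14, 3.14].

INTERFACE

Orientations are given as [roll, pitch, yaw] about the fixed x, y, z axes, in that order (R = Rz(yaw) Ry(pitch) Rx(roll)).
In Python, from plant import readout, viewer, env gives the robot as it stands.
- The arm moves only by the shell command python3 -m inch 'ROWS' [FORCE]. ROWS is JSON, a list of rows, each a list of 7 numbers: the turn, a rotation vector about the tool's x, y, z in degrees, then the shift along the tool's x, y, z in units of 50 mm (1.0 is 50 mm), then the opening, from -1 (shut) to 1 (fully open). In form: [[rx, ry, rz, x, y, z, jaw], ...]. A call has 1 to 20 rows; each row shifts and turns the commanded pose from where the row before left it, along the tool's axes as they then stand; what a row does not reach is not made up. A row lasts 1/8 s, in which the tool goes at most 62.5 mm and 10.7 degrees, less where a joint would pass 70% of its speed; a pose out of reach is approached as far as the arm can. A call is refused whole if a number of a shift passes 1 or a number of a turn 10.7, either way. A call with a gripper value outside its range is refused whole. The fingers move at their own pace and stop on an object; FORCE is the grip in N (left out, the last holds). Time passes only in rows, so rows that do not move let the fingers close. It gives the time, the measured TCP pose, the force, the opening and the grip force at its end, in the units of the state.
- readout.observe(): the state, without advancing time (a new reading comes with each control period).
- viewer.get_image(name): name is "scene" or "top" or "wrist"; returns the picture (384x512x3 uint8, red, green, blue); there is no depth.
- viewer.camera_model(name): a dict with "fx", "fy", "cx", "cy" (pixels), "D" ([k1, k2, p1, p2, k3] as OpenCV has them; the pictures are not rectified), "camera_from_world" (4x4, takes a point from world to camera coordinates). Camera axes: x right, y up, looking along -z (the intrinsics and any distortion apply to the point x, -y, -z); pixel columns grow to the right and rows downward; lengths in m; the calibration is good to about 2 mm. A picture is of the moment at which its call begins: read the wrist's pose just before it. camera_model takes no time and is no camera call; for the wrist camera it gives the pose at the moment of the call.
- env.sign_off(): hands the job in; it is judged then, once.
The state is a dict: "time_s": time; "qpos": joint angles; "joint_velocities": joint speeds; "joint_efforts": joint torques, N m; "eef_pos": TCP position; "tool_rot": TCP orientation; "ft_force": force on the tool from outside, world axes, zero at the start; "torque": the same for the moment, N m; "grip_width": opening from 0.0 (shut) to 1.0 (fully open); "finger_force": force on a finger pad.
Only numpy, scipy, OpenCV 4.12 (cv2) and the standard library are available. Lean on these libraries where they do the work, as an engineer would, in place of code of your own. Each camera call takes 0.05 s, during which the arm holds its last target. There are 200 camera calls.

TASK

First stand the amber dropper bottle, which is in the way in front of the grey bench rack, upright in the white drip tray, before you take any tube out. Then move the four capped tubes from the rack into the aluminium tube block in the order of the series: the white cap (the blank) in the well next to the green index stop, then yellow, then red, and blue farthest from it, each tube upright and fully down in its well. Keep the tubes upright and leave the flask, the timer and the marker pen where they are.

Things in the scene. Friction and masses are not known exactly. Their poses are not given: they have to be found in the camera images.
- tube_white: 30 ml conical sample tube with a WHITE screw cap, 88 mm tall, loose, 40 g. Origin: centre of its tip (underside); z runs up its axis. Clear body 29 mm across (cone in the lowest 14 mm, flat tip 10 mm across); ribbed cap 35 mm across from 74 to 88 mm above the origin: grip it there. Stands in one of the rack's four wells at the start, which one varies.
- tube_yellow: the same tube with a YELLOW cap
- tube_red: the same tube with a RED cap
- tube_blue: the same tube with a BLUE cap
- dropper_bottle: amber glass dropper bottle with black dropper cap, 34 mm across, 129 mm tall, loose, 90 g. Origin: centre of its underside, z up. Grip the glass body sideways 60 to 90 mm above the origin (straight up to about 80 mm). It stands 12 to 18 mm in front of the bench rack, on the robot's side.
- bench_rack: fixed grey plastic rack, 64 (x) x 212 (y) mm, lips to 240 mm, 48 mm high. Origin: centre of its underside. Four 33 mm wells in a row along its y axis, at y = -72, -24, +24, +72 mm; tube tips rest 6 mm above the origin, so caps reach 94 mm. It stands on the left or the right of the drip tray.
- tube_block: fixed aluminium block, 62 (x) x 216 (y) x 46 mm high, empty. Origin: centre of its underside. Four wells in a row along its y axis, at y = -72, -24, +24, +72 mm, 33 mm wide, 36 mm deep: floor 10 mm above the origin, so a seated tube's origin is 10 mm and its cap top 98 mm above the table. One end carries the green stop, the other a black one.
- index_stop: fixed GREEN stop, 46 x 20 x 50 mm high, on one end of the tube block (which end varies). Origin: centre of its underside, on the block's y axis, 117 mm from the block's origin, 45 mm from the centre of the nearest well. An equal black stop is on the other end.
- drip_tray: fixed square white plastic tray, 92 mm over its rim, 76 mm between the rims, 16 mm high. Origin: centre of its underside; its floor is 3 mm above. It stands between the rack and the block. A reagent shelf overhangs the bench (front edge x = 0.63 m, underside 0.55 m above the table): cross sideways in straight lines, not in an outward swing.
- flask: bystander: conical flask with pale green contents, 64 mm across, 105 mm tall. Origin: centre of its underside. Behind the work, near the middle.
- kitchen_timer: bystander: small white timer, 58 x 62 x 17 mm. Origin: centre of its underside. Behind the work, left of the middle.
- felt_marker: bystander: white marker pen with a blue cap, 135 mm long, 17 mm thick. Origin: centre of its underside. Lying behind the work, to the right.
Things that resemble listed ones, but are neither listed nor needed, are in the scene too. What is shaped like the tube_white but turquoise is not meant.

How it is judged:
By the outcome, as a careful person would: the job done as asked, in the order asked, and still so for the second after the job is handed in, with the robot touching nothing.
It also fails if it takes over 115 s, if anything falls off the work surface, if the arm or the gripper's body presses on something with over 40 N, if the wrist force passes 120 N, or if a joint passes its speed limit or range.

## Working session

There is one attempt and no reset: what is moved stays moved. The work goes in short steps, Python scripts to look and compute and a shell command to move; the robot and the scene stay as the last step left them, time stands still between calls to the robot, and variables do not carry over. Pictures are saved under pics/ and viewed, at most 14 in all, crops included, and the job is handed in when it is done.

```bash
ls; mkdir -p pics; python3 - <<'E'
from plant import readout, viewer
import cv2,json
s=readout.observe();print(s['time_s'],s['eef_pos'],s['tool_rot'],s['grip_width'])
for n in('top','scene'):
    cv2.imwrite(f'pics/{n}0.png',viewer.get_image(n)[:,:,::-1]); m=viewer.camera_model(n);print(n,m)
E
```

```text
pics
0.0 [ 0.1976525  -0.51266575  0.24451825] [-3.13992208e+00 -2.36854877e-04  3.67831544e-01] 0.9967388929502421
top {'fx': 356.5843771259688, 'fy': 356.5843771259688, 'cx': 251.43637839097693, 'cy': 188.44240586966495, 'D': array([0.01330318, 0.        , 0.        , 0.        , 0.        ]), 'camera_from_world': array([[ 0.00803255, -0.99992459,  0.00928951,  0.01827122],
       [ 0.9866277 ,  0.00943741,  0.16271665, -0.54795732],
       [-0.16279205,  0.00785826,  0.98662911, -0.97152763],
       [ 0.        ,  0.        ,  0.        ,  1.        ]])}
scene {'fx': 364.9864883032415, 'fy': 364.9864883032415, 'cx': 254.41367321452043, 'cy': 188.06909344229857, 'D': array([-0.02136381,  0.        ,  0.        ,  0.        ,  0.        ]), 'camera_from_world': array([[ 0.5554135 , -0.8314533 , -0.01418595, -0.28829725],
       [ 0.55876627,  0.36051492,  0.74686629, -0.35165966],
       [-0.61587019, -0.42274625,  0.66482292, -0.65061543],
       [ 0.        ,  0.        ,  0.        ,  1.        ]])}
```

View pics/top0.png

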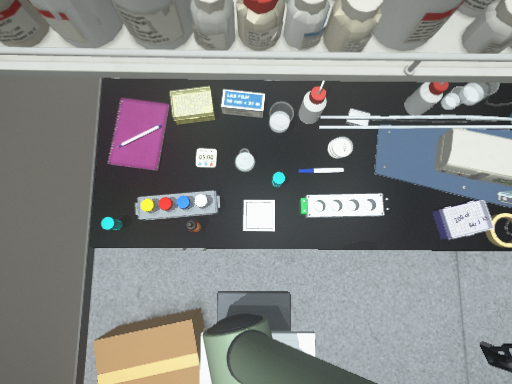

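View pics/scene0.png

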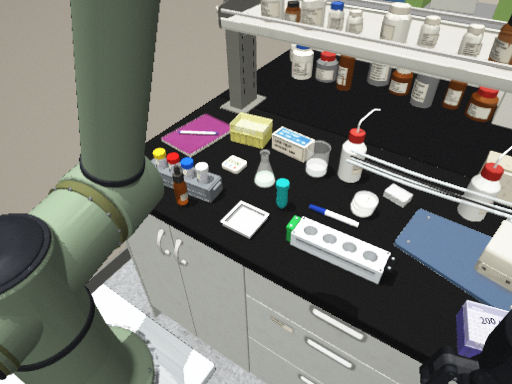

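The top view shows the rack on the left, with caps yellow (148,205), red (166,204), blue (183,202) and white (201,200). The bottle is at (193,227), the tray at (259,215), and the block at (343,205) with its green stop on the left end (304,205). The scene view agrees. Next I'll measure these.

```bash
cat > h.py <<'E'
import numpy as np,cv2
from plant import readout,viewer
def ray(m,uv):
    K=np.array([[m['fx'],0,m['cx']],[0,m['fy'],m['cy']],[0,0,1]])
    p=cv2.undistortPoints(np.array([[uv]],float),K,np.array(m['D']))[0,0]
    T=m['camera_from_world'];R=T[:3,:3]
    return -R.T@T[:3,3], R.T@np.array([p[0],-p[1],-1.])
def onz(m,uv,z):
    o,d=ray(m,uv);return (o+d*(z-o[2])/d[2])
def proj(m,P):
    K=np.array([[m['fx'],0,m['cx']],[0,m['fy'],m['cy']],[0,0,1]])
    c=m['camera_from_world']@np.append(P,1);c=c[:3]*[1,-1,-1]
    return cv2.projectPoints(c[None],np.zeros(3),np.zeros(3),K,np.array(m['D']))[0].ravel()
def blobs(mask,amin=20,amax=1e9):
    n,l,s,c=cv2.connectedComponentsWithStats(mask.astype(np.uint8))
    return [(c[i],s[i]) for i in range(1,n) if amin<=s[i][4]<=amax]
def hsv(im): return cv2.cvtColor(im,cv2.COLOR_RGB2HSV)
E
python3 - <<'E'
from h import *
im=viewer.get_image('top');m=viewer.camera_model('top');H=hsv(im).astype(int);h,s,v=H[...,0],H[...,1],H[...,2]
roi=np.zeros(h.shape,bool);roi[185:245,125:400]=1
M={'yellow':(h>22)&(h<35)&(s>130),'red':((h<8)|(h>172))&(s>140)&(v>90),'blue':(h>100)&(h<118)&(s>120),'green':(h>50)&(h<80)&(s>120),'amber':(h>4)&(h<20)&(s>90)&(v>40),'white':(s<25)&(v>190)}
for k,q in M.items():
    for c,st in blobs(q&roi,12):
        z={'green':.05,'amber':.08}.get(k,.094)
        print(k,c.round(1),st[:5],'z%.3f'%z,onz(m,c,z).round(4), 'z.016',onz(m,c,.016).round(4) if k=='white' else '')
crop=im[180:245,125:395]
cv2.imwrite('pics/top1.png',cv2.resize(crop[:,:,::-1],None,fx=2.9,fy=2.9,interpolation=cv2.INTER_CUBIC))
E
```

```text
yellow [147.1 205. ] [141 199  13  13 138] z0.094 [0.4921 0.3027 0.094 ] z.016 
red [164.9 203.4] [159 197  13  13 129] z0.094 [0.4969 0.2555 0.094 ] z.016 
blue [182.7 201.8] [176 196  14  13 136] z0.094 [0.5016 0.2078 0.094 ] z.016 
green [303.4 205.4] [300 198   8  16  92] z0.050 [ 0.5    -0.1235  0.05  ] z.016 
amber [196.3 227.4] [189 221  12  11  46] z0.080 [0.434  0.1711 0.08  ] z.016 
white [180.3 205.5] [140 191  75  28 720] z0.094 [0.4915 0.214  0.094 ] z.016 [0.5004 0.229  0.016 ]
white [344.3 205. ] [ 306  194   78   23 1494] z0.094 [ 0.4969 -0.2271  0.094 ] z.016 [ 0.5063 -0.2482  0.016 ]
white [258.9 215.2] [243 200  32  31 963] z0.094 [0.4673 0.0029 0.094 ] z.016 [0.4743 0.0006 0.016 ]
```

View pics/top1.png

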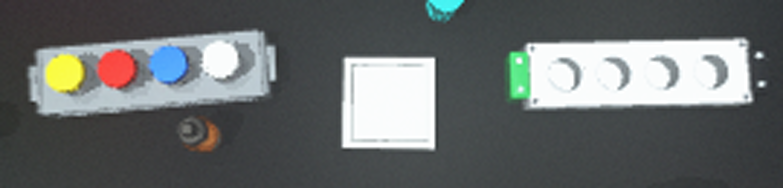

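The close-up confirms the cap order and positions, and cap spacing comes out at 47.7 mm against the 48 mm expected. I'll turn to yaw 90° (tool x = world y, tool y = world x) and view the block with the wrist camera.

```bash
python3 -m inch '[[0,0,-9.85,0,0,0,1],[0,0,-9.85,0,0,0,1],[0,0,-9.85,0,0,0,1],[0,0,-9.85,0,0,0,1],[0,0,-9.85,0,0,0,1],[0,0,-9.85,0,0,0,1],[0,0,-9.83,0,0,0,1],[0,0,0,0.9,0.7,0,1],[0,0,0,0.9,0.7,0,1],[0,0,0,0.9,0.7,0,1],[0,0,0,0.9,0.7,0,1],[0,0,0,0.9,0.7,0,1],[0,0,0,0.9,0.7,0,1],[0,0,0,0,0,0,1],[0,0,0,0,0,0,1]]'
python3 - <<'E'
from h import *
m=viewer.camera_model('wrist');im=viewer.get_image('wrist')
cv2.imwrite('pics/w0.png',im[:,:,::-1]);print(m['fx'],m['D'],m['camera_from_world'])
E
```

```text
time_s: 2.02
eef_pos: [0.4076, -0.2432, 0.2451]
tool_rot: [-3.141, 0.0, 1.572]
ft_force: [-0.3, -0.2, 0.1]
grip_width: 1.002
finger_force: 0.0
275.6661601635407 [0.01221912 0.         0.         0.         0.        ] [[ 9.99999804e-01  6.57802040e-05  6.22030230e-04 -4.09187490e-01]
 [ 1.03373221e-04  9.63400227e-01 -2.68067140e-01  2.68120393e-01]
 [-6.16897576e-04  2.68067151e-01  9.63400032e-01 -3.11877781e-01]
 [ 0.00000000e+00  0.00000000e+00  0.00000000e+00  1.00000000e+00]]
```

View pics/w0.png

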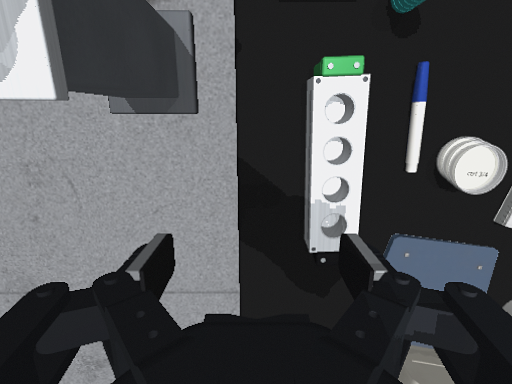

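The wrist view shows the block with its four wells at about (339,107), (337,150), (335,188) and (334,222). The green stop is at (343,66), and the marker is clear of the block. I'll zoom in to measure the rims.

```bash
python3 - <<'E'
from h import *
m=viewer.camera_model('wrist');im=cv2.imread('pics/w0.png')[:,:,::-1].copy()
for uv in [(339,107),(337,150),(335,188),(334,222),(311.5,76.5),(370,73),(305,250)]: print(uv,onz(m,uv,.046).round(4))
H=hsv(im).astype(int);g=(H[...,0]>50)&(H[...,0]<80)&(H[...,1]>120)
for c,st in blobs(g,100): print('green',c,st,onz(m,c,.05).round(4))
cr=im[50:260,295:380];cv2.imwrite('pics/w1.png',cv2.resize(np.rot90(cr)[:,:,::-1],None,fx=3.8,fy=3.8,interpolation=cv2.INTER_CUBIC))
E
```

```text
(339, 107) [ 0.5028 -0.1689  0.046 ]
(337, 150) [ 0.5043 -0.2175  0.046 ]
(335, 188) [ 0.5055 -0.264   0.046 ]
(334, 222) [ 0.5076 -0.3087  0.046 ]
(311.5, 76.5) [ 0.4699 -0.1367  0.046 ]
(370, 73) [ 0.5338 -0.1334  0.046 ]
(305, 250) [ 0.4725 -0.3479  0.046 ]
green [339.60651921  65.4540163 ] [313  55  52  21 859] [ 0.4988 -0.1263  0.05  ]
```

View pics/w1.png

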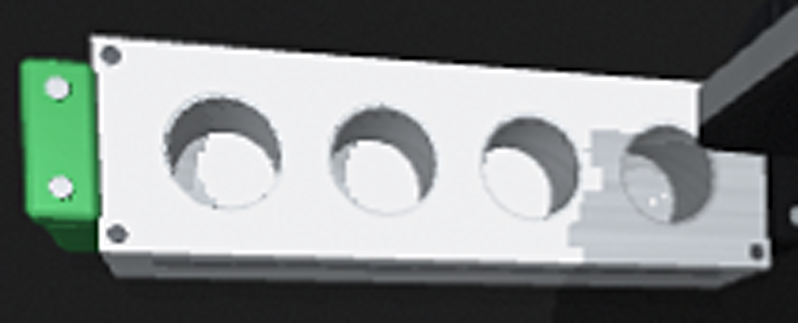

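```bash
python3 - <<'E'
from h import *
m=viewer.camera_model('wrist')
f=lambda x,y:(379-(y+.5)/3.8+.5, 50+(x+.5)/3.8-.5)
W=np.array([onz(m,f(*p),.046)[:2] for p in [(222.5,153),(383,160),(531,167.5),(667,173.5)]])
C=np.array([onz(m,f(*p),.046)[:2] for p in [(92,37),(104,252),(768,267)]])
print(W.round(4),np.linalg.norm(np.diff(W,axis=0),axis=1));print(C.round(4),np.linalg.norm(np.diff(C,axis=0),axis=1), 'ctr',(C[0]+C[2])/2, W.mean(0))
d=W[0]-W[3];print('yaw',np.degrees(np.arctan2(-d[0],d[1])));d=C[1]-C[2];print(np.degrees(np.arctan2(-d[0],d[1])))
# top view: screws/outline via mask at z=.046
im=cv2.imread('pics/top0.png')[:,:,::-1].copy();t=viewer.camera_model('top')
H=hsv(im).astype(int);q=((H[...,2]>120)&(H[...,1]<60));r=np.zeros_like(q);r[188:222,304:390]=1;r[217:]=0
b=max(blobs(q&r,50),key=lambda a:a[1][4]);print(b[1])
n,l=cv2.connectedComponents((q&r).astype(np.uint8));l=l==l[196,330]
ys,xs=np.nonzero(l);R=cv2.minAreaRect(np.array([onz(t,p,.046)[:2]*1000 for p in zip(xs,ys)],np.float32));print('top rect',R)
q=((H[...,2]>150)&(H[...,1]<40));r[:]=0;r[195:236,238:280]=1;ys,xs=np.nonzero(q&r)
print('tray',cv2.minAreaRect(np.array([onz(t,p,.016)[:2]*1000 for p in zip(xs,ys)],np.float32)))
E
```

```text
[[ 0.503  -0.1702]
 [ 0.5047 -0.218 ]
 [ 0.506  -0.2657]
 [ 0.5075 -0.313 ]] [0.04781804 0.04776434 0.04733529]
[[ 0.5335 -0.1343]
 [ 0.4716 -0.1372]
 [ 0.478  -0.3505]] [0.06188806 0.21334937] ctr [ 0.50574919 -0.24236068] [ 0.50528545 -0.24171858]
yaw 1.8098121740279125
1.7147103778712105
[ 305  193   80   24 1738]
top rect ((503.0357666015625, -240.1599578857422), (65.16067504882812, 220.6163787841797), 1.7506428956985474)
tray ((474.12054443359375, 2.047027587890625), (90.39375305175781, 89.92440032958984), 89.86671447753906)
```

Block: wells centred at (0.505,-0.242), yaw 1.75°, and the spacing checks at 48 mm. Tray: about (0.474,0.002), measured at 90 mm. Now the rack side.

```bash
python3 -m inch '[[0,0,0,1,0,0,1],[0,0,0,1,0,0,1],[0,0,0,1,0,0,1],[0,0,0,1,0,0,1],[0,0,0,1,0,0,1],[0,0,0,1,0,-0.4,1],[0,0,0,0,0,0,1],[0,0,0,0,0,0,1]]'
python3 - <<'E'
from h import *
m=viewer.camera_model('wrist');im=viewer.get_image('wrist')
cv2.imwrite('pics/w2.png',im[:,:,::-1]);np.save('w2.npy',m['camera_from_world'])
E
```

```text
time_s: 3.08
eef_pos: [0.4079, 0.0555, 0.2651]
tool_rot: [-3.142, 0.001, 1.569]
ft_force: [-0.1, -0.8, -0.7]
grip_width: 1.001
finger_force: 0.0
```

View pics/w2.png

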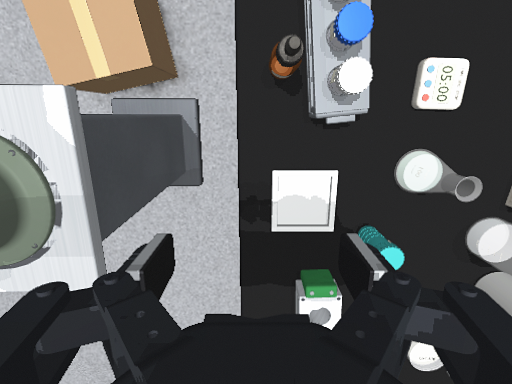

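This view shows the bottle cap top at about (292,42) with the amber body at (283,65). The white cap is at (355,75), the blue cap at (353,23) and the tray rim spans (272–338, 170–232).

```bash
python3 - <<'E'
from h import *
m=viewer.camera_model('wrist');m['camera_from_world']=np.load('w2.npy')
t=viewer.camera_model('top')
im=cv2.imread('pics/w2.png')[:,:,::-1].copy();H=hsv(im).astype(int);h,s,v=H[...,0],H[...,1],H[...,2]
am=(h>4)&(h<20)&(s>90)&(v>30);r=np.zeros_like(am);r[20:90,262:306]=1
ys,xs=np.nonzero(am&r);print('amber px',xs.min(),xs.max(),ys.min(),ys.max())
for p in [(292,42),(291,44)]: print('bottle cap wrist z.129',onz(m,p,.129).round(4))
print('base near edge (z0)',onz(m,(xs[ys>=ys.max()-1].mean(),ys.max()),.0).round(4))
for p in [(190.5,224.8),(189,224.5)]: print('top z.129',onz(t,p,.129).round(4))
print('pred px',[proj(m,np.array([.435,.18,z])).round(0) for z in(.129,.0)])
for n,uv in (('white',(355,75)),('blue',(353,23))): print(n,onz(m,uv,.094).round(4))
print('tray',[onz(m,p,.016).round(4)[:2] for p in [(272,170),(338,170),(334,232),(271,231)]])
print('white top',onz(t,(201.2-.3,200.2),.094))
g=cv2.resize(im[0:125,255:385],None,fx=4.6,fy=4.6,interpolation=cv2.INTER_CUBIC);cv2.imwrite('pics/w3.png',g[:,:,::-1])
E
```

```text
amber px 269 301 42 78
bottle cap wrist z.129 [0.4405 0.1827 0.129 ]
bottle cap wrist z.129 [0.4397 0.1811 0.129 ]
base near edge (z0) [0.4425 0.1685 0.    ]
top z.129 [0.438  0.1791 0.129 ]
top z.129 [0.4387 0.183  0.129 ]
pred px [array([285.,  45.]), array([275.,  69.])]
white [0.5089 0.1604 0.094 ]
blue [0.5025 0.2065 0.094 ]
tray [array([0.4315, 0.0477]), array([0.5231, 0.0475]), array([ 0.5244, -0.0459]), array([ 0.4312, -0.0441])]
white top [0.50628597 0.15923274 0.094     ]
```

View pics/w3.png

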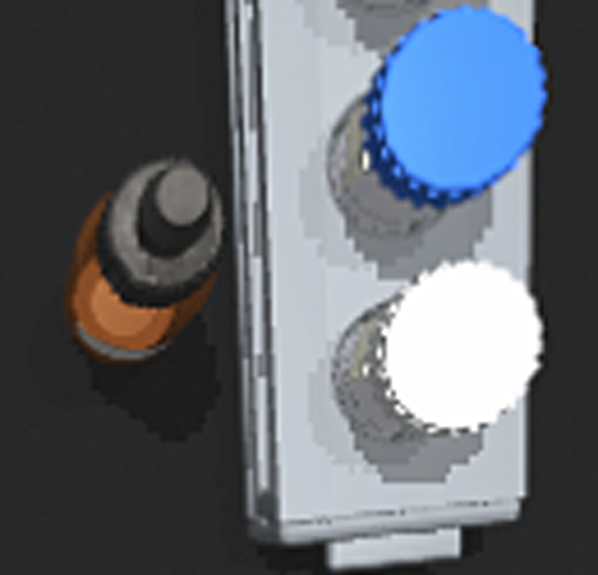

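The bottle axis is at about (0.441,0.181). Top and wrist views agree, and it leaves a 12–18 mm gap to the rack. Because the cap would reach the gripper body from straight above, I'll approach tilted 45°.

```bash
python3 -m inch '[[0,0,-10,0,0,0,0.4],[0,0,-10,0,0,0,0.4],[0,0,-10,0,0,0,0.4],[0,0,-10,0,0,0,0.4],[0,0,-10,0,0,0,0.4],[0,0,-10,0,0,0,0.4],[0,0,-10,0,0,0,0.4],[0,0,-10,0,0,0,0.4],[0,0,-10,0,0,0,0.4],[0,-9,0,0,0,0,0.4],[0,-9,0,0,0,0,0.4],[0,-9,0,0,0,0,0.4],[0,-9,0,0,0,0,0.4],[0,-9,0,0,0,0,0.4],[0,0,0,0,0,0,0.4],[0,0,0,0,0,0,0.4]]'
cat >> h.py <<'E'
from scipy.spatial.transform import Rotation as Ro
def to(P):
    s=readout.observe();R=Ro.from_euler('xyz',s['tool_rot']).as_matrix()
    print('eef',s['eef_pos'].round(4),'units',(R.T@(np.array(P)-s['eef_pos'])/.05).round(3),'t',s['time_s']);print(R.round(3))
E
python3 -c "
from h import *
to([.374,.181,.139]);to([.4445,.181,.0685]);print(readout.observe()['qpos'].round(2))"
```

```text
time_s: 5.12
eef_pos: [0.4094, 0.0556, 0.2671]
tool_rot: [-3.141, 0.785, 3.14]
ft_force: [0.3, -0.5, 0.0]
grip_width: 0.701
finger_force: 0.0
eef [0.4094 0.0556 0.2671] units [2.316 2.507 1.306] t 5.125
[[-0.707  0.002  0.707]
 [ 0.001  1.    -0.002]
 [-0.707 -0.    -0.707]]
eef [0.4094 0.0556 0.2671] units [2.316 2.511 3.3  ] t 5.125
[[-0.707  0.002  0.707]
 [ 0.001  1.    -0.002]
 [-0.707 -0.    -0.707]]
[-0.09 -0.47 -1.18  0.08  0.06 -0.06]
```

```bash
python3 -m inch '[[0,0,0,0,0.84,0,0.4],[0,0,0,0,0.84,0,0.4],[0,0,0,0,0.83,0,0.4],[0,0,0,0.6,0,0,0.4],[0,0,0,0.6,0,0.3,0.4],[0,0,0,0.6,0,0.5,0.4],[0,0,0,0.5,0,0.5,0.4],[0,0,0,0,0,0,0.4],[0,0,0,0,0,0,0.4]]'
python3 -c "
from h import *
to([.4445,.181,.0685]);print(readout.observe()['qpos'].round(2))"
```

```text
time_s: 6.25
eef_pos: [0.3813, 0.1943, 0.1488]
tool_rot: [-3.131, 0.772, 3.141]
ft_force: [1.0, -0.2, -0.2]
grip_width: 0.699
finger_force: 0.0
eef [0.3813 0.1943 0.1488] units [ 0.215 -0.243  2.035] t 6.25
[[-0.717  0.008  0.697]
 [ 0.     1.    -0.011]
 [-0.697 -0.008 -0.717]]
[ 0.55  0.03 -1.29 -0.44 -0.39  0.42]
```

```bash
python3 -m inch '[[0,0,0,0,0,0.4,0.9],[0,0,0,0,0,0.2,0.9],[0,0,0,0,0,0,0.9]]'
python3 -c "
from h import *
to([.4445,.181,.0685]);print(readout.observe()['qpos'].round(3))"
```

```text
time_s: 6.62
eef_pos: [0.4025, 0.1942, 0.1285]
tool_rot: [-3.131, 0.772, 3.139]
ft_force: [-0.1, 0.2, 0.1]
grip_width: 0.954
finger_force: 0.0
eef [0.4025 0.1942 0.1285] units [ 0.235 -0.246  1.448] t 6.625
[[-0.716  0.01   0.698]
 [ 0.002  1.    -0.012]
 [-0.698 -0.007 -0.716]]
[ 0.514  0.144 -1.294 -0.566 -0.361  0.387]
```

```bash
python3 -m inch '[[0,0,0,0,-0.26,0,0.9],[0,0,0,0,0,0.2,0.9],[0,0,0,0,0,0,0.9]]'
python3 -c "
from h import *
to([.4445,.181,.0685]);print(readout.observe()['qpos'].round(3))"
```

```text
time_s: 7.0
eef_pos: [0.4117, 0.1844, 0.1239]
tool_rot: [-3.127, 0.765, 3.14]
ft_force: [-0.5, -0.9, 0.3]
grip_width: 0.952
finger_force: 0.0
eef [0.4117 0.1844 0.1239] units [ 0.294 -0.048  1.254] t 7.0
[[-0.721  0.012  0.693]
 [ 0.001  1.    -0.016]
 [-0.693 -0.011 -0.721]]
[ 0.468  0.161 -1.295 -0.589 -0.333  0.352]
```

```bash
python3 -m inch '[[0,6,0,0,-0.05,0,0.9],[0,0,0,0,0,0.3,0.9],[0,0,0,0,0,0,0.9]]'
python3 -c "
from h import *
to([.444,.181,.072]);print(readout.observe()['qpos'].round(3))"
```

```text
time_s: 7.38
eef_pos: [0.4208, 0.1818, 0.1118]
tool_rot: [-3.128, 0.661, 3.138]
ft_force: [-0.2, -0.7, -0.1]
grip_width: 0.952
finger_force: 0.0
eef [0.4208 0.1818 0.1118] units [ 0.122 -0.003  0.914] t 7.375
[[-0.79   0.012  0.613]
 [ 0.003  1.    -0.016]
 [-0.614 -0.011 -0.79 ]]
[ 0.412  0.149 -1.207 -0.399 -0.263  0.336]
```

Alignment is good and the joint limit is cleared. Approaching and gripping.

```bash
python3 -m inch '[[0,0,0,0.06,0,0.3,0.9],[0,0,0,0.06,0,0.3,0.9],[0,0,0,0,0,0.31,0.9],[0,0,0,0,0,0,0.9],[0,0,0,0,0,0,-1],[0,0,0,0,0,0,-1],[0,0,0,0,0,0,-1],[0,0,0,0,0,0,-1],[0,0,0,0,0,0,-1],[0,0,0,0,0,0,-1]]' 30
python3 -c "
from h import *
cv2.imwrite('pics/s1.png',cv2.resize(viewer.get_image('scene')[130:290,110:330,::-1],None,fx=2.5,fy=2.5))
to([.444,.181,.072])"
```

```text
time_s: 8.62
eef_pos: [0.4441, 0.1817, 0.0722]
tool_rot: [-3.128, 0.661, 3.139]
ft_force: [-2.2, 0.6, 5.5]
grip_width: 0.375
finger_force: 30.7
eef [0.4441 0.1816 0.0722] units [ 0.003 -0.013  0.002] t 8.675
[[-0.789  0.011  0.614]
 [ 0.002  1.    -0.015]
 [-0.614 -0.011 -0.789]]
```

View pics/s1.png

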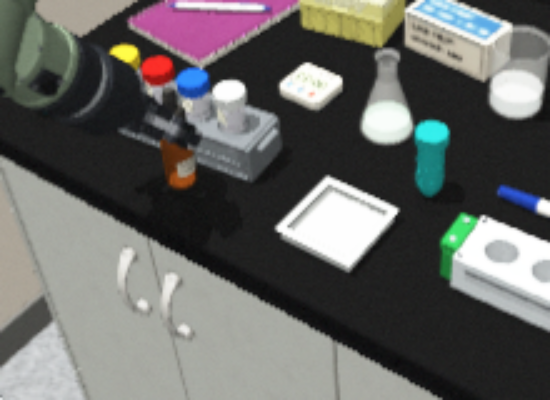

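The bottle is gripped (32 mm opening, 31 N) and still upright at crop (180,165). Lifting it and carrying it to the tray.

```bash
python3 -m inch '[[0,0,0,-0.18,0,-0.24,-1],[0,0,0,-0.28,0,-0.35,-1],[0,0,0,-0.28,0,-0.35,-1],[0,0,0,0,0,0,-1],[0,0,0,-0.08,-0.51,0.07,-1],[0,0,0,-0.08,-0.51,0.07,-1],[0,0,0,-0.08,-0.51,0.07,-1],[0,0,0,-0.08,-0.51,0.07,-1],[0,0,0,-0.08,-0.51,0.07,-1],[0,0,0,-0.08,-0.51,0.07,-1],[0,0,0,-0.08,-0.51,0.07,-1],[0,0,0,0,0,0,-1],[0,0,0,0,0,0,-1]]' 40
python3 -c "
from h import *
to([.479,.002,.076])
cv2.imwrite('pics/s2.png',cv2.resize(viewer.get_image('scene')[130:290,110:330,::-1],None,fx=2.5,fy=2.5))"
```

```text
time_s: 10.3
eef_pos: [0.478, 0.0036, 0.13]
tool_rot: [-3.128, 0.657, 3.139]
ft_force: [0.1, 0.5, -0.3]
grip_width: 0.371
finger_force: 40.0
eef [0.478  0.0036 0.13  ] units [ 0.645 -0.02   0.867] t 10.3
[[-0.792  0.011  0.611]
 [ 0.002  1.    -0.015]
 [-0.611 -0.011 -0.792]]
```

View pics/s2.png

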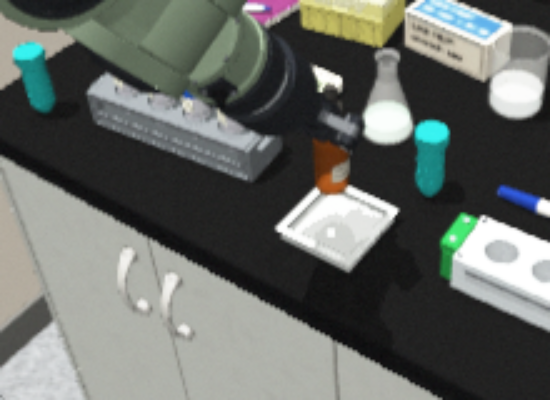

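The bottle is upright above the tray. Lowering.

```bash
python3 -m inch '[[0,0,0,0.2,0,0.26,-1],[0,0,0,0.2,-0.02,0.26,-1],[0,0,0,0.16,0,0.21,-1],[0,0,0,0.05,0,0.07,-1],[0,0,0,0,0,0,-1],[0,0,0,0,0,0,-1]]'
python3 -c "
from h import *
to([.479,.002,.075])"
```

```text
time_s: 11.1
eef_pos: [0.4797, 0.0018, 0.0813]
tool_rot: [-3.127, 0.66, 3.14]
ft_force: [-0.6, -1.0, -0.8]
grip_width: 0.373
finger_force: 40.0
eef [0.4797 0.0018 0.0813] units [0.089 0.006 0.091] t 11.1
[[-0.79   0.01   0.613]
 [ 0.001  1.    -0.015]
 [-0.613 -0.011 -0.79 ]]
```

```bash
python3 -m inch '[[0,0,0,0.035,0,0.045,-1],[0,0,0,0.025,0,0.03,-1],[0,0,0,0.012,0,0.016,-1],[0,0,0,0,0,0,-1],[0,0,0,0,0,0,-1]]'
```

```text
time_s: 11.72
eef_pos: [0.4796, 0.0014, 0.0752]
tool_rot: [-3.127, 0.66, 3.139]
ft_force: [-0.4, 0.1, 2.6]
grip_width: 0.372
finger_force: 40.2
```

Contact felt (2.6 N). Releasing and backing off.

```bash
python3 -m inch '[[0,0,0,0,0,0,-0.1],[0,0,0,0,0,0,0.2],[0,0,0,0,0,0,0.6],[0,0,0,0,0,0,0.9],[0,0,0,0,0,0,0.9],[0,0,0,0,0,-0.2,0.9],[0,0,0,0,0,-0.5,0.9],[0,0,0,0,0,-0.7,0.9],[0,0,0,0,0,-0.7,0.9],[0,0,0,0,0,0,0.9],[0,0,0,-0.8,0,-0.7,0.9],[0,0,0,-0.8,0,-0.7,0.9],[0,0,0,0,0,0,0.9]]'
python3 -c "
from h import *
cv2.imwrite('pics/s3.png',cv2.resize(viewer.get_image('scene')[130:290,110:330,::-1],None,fx=2.5,fy=2.5));to([.479,.002,.075])"
```

```text
time_s: 13.35
eef_pos: [0.4397, 0.0032, 0.2671]
tool_rot: [-3.125, 0.668, 3.142]
ft_force: [-0.1, -0.5, 0.4]
grip_width: 0.949
finger_force: 0.0
eef [0.4376 0.0036 0.2638] units [1.672 0.023 3.486] t 13.4
[[-0.788  0.011  0.616]
 [ 0.001  1.    -0.016]
 [-0.616 -0.012 -0.788]]
```

View pics/s3.png

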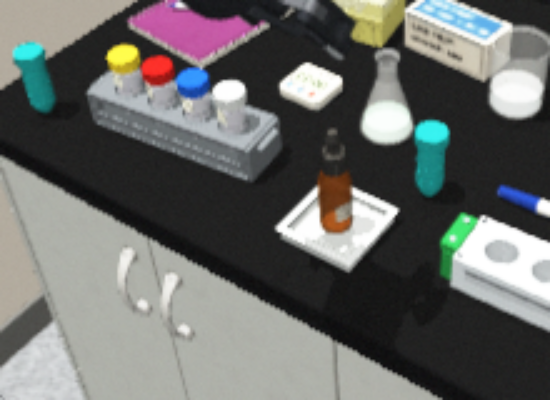

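The bottle stands upright in the tray at crop (335,190). Levelling the tool, yaw to 95.7° to match the rack.

```bash
python3 -m inch '[[0,9.5,0,0,0,0,1],[0,9.5,0,0,0,0,1],[0,9.5,0,0,0,0,1],[0,9.7,0,0,0,0,1],[0,0,10.5,0,0,0,1],[0,0,10.5,0,0,0,1],[0,0,10.5,0,0,0,1],[0,0,10.5,0,0,0,1],[0,0,10.5,0,0,0,1],[0,0,10.5,0,0,0,1],[0,0,10.5,0,0,0,1],[0,0,10.7,0,0,0,1],[0,0,0,0,0,0,1],[0,0,0,0,0,0,1]]'
python3 -c "
from h import *
to([.50,.10,.27]);s=readout.observe()
R=Ro.from_euler('xyz',s['tool_rot']);G=Ro.from_euler('xyz',[180,0,95.7],degrees=True);print((R.inv()*G).as_rotvec(degrees=True).round(2))"
```

```text
time_s: 15.15
eef_pos: [0.435, 0.0041, 0.2606]
tool_rot: [-3.131, 0.01, 1.664]
ft_force: [1.2, 0.1, -0.4]
grip_width: 1.003
finger_force: 0.0
eef [0.435  0.0041 0.2606] units [ 1.787  1.47  -0.222] t 15.15
[[-0.093  0.996 -0.01 ]
 [ 0.996  0.093 -0.011]
 [-0.01  -0.011 -1.   ]]
[-0.63  0.56 -0.39]
```

```bash
python3 -m inch '[[-0.63,0.56,-0.39,0,0,0,1],[0,0,0,0.6,0.49,-0.07,1],[0,0,0,0.6,0.49,-0.07,1],[0,0,0,0.6,0.49,-0.07,1],[0,0,0,0,0,0,1],[0,0,0,0,0,0,1]]'
python3 - <<'E'
from h import *
m=viewer.camera_model('wrist');im=viewer.get_image('wrist');cv2.imwrite('pics/w4.png',im[:,:,::-1])
to([.5,.1,.27])
H=hsv(im).astype(int);h,s,v=H[...,0],H[...,1],H[...,2]
M={'yellow':(h>22)&(h<35)&(s>130),'red':((h<8)|(h>172))&(s>140)&(v>90),'blue':(h>100)&(h<118)&(s>120),'white':(s<15)&(v>235)}
for k,q in M.items():
    for c,st in blobs(q,300): print(k,c.round(1),st,onz(m,(st[0]+st[2]/2-.5,st[1]+st[3]/2-.5),.094).round(4),onz(m,c,.094).round(4))
E
```

```text
time_s: 15.9
eef_pos: [0.4992, 0.1004, 0.2726]
tool_rot: [3.14, 0.001, 1.668]
ft_force: [-0.6, 0.1, -0.1]
grip_width: 0.996
finger_force: 0.0
eef [0.4991 0.1001 0.2727] units [-0.004  0.017  0.054] t 15.95
[[-0.097  0.995  0.002]
 [ 0.995  0.097 -0.001]
 [-0.001  0.002 -1.   ]]
red [270.   22.1] [ 253    2   35   41 1108] [0.4998 0.2553 0.094 ] [0.4998 0.2552 0.094 ]
blue [269.5  74.5] [253  56  34  38 952] [0.5046 0.2078 0.094 ] [0.5045 0.2078 0.094 ]
blue [483.2 227.5] [ 455  188   57   77 1510] [0.7758 0.0652 0.094 ] [0.7767 0.0633 0.094 ]
white [269.  121.5] [253 105  33  33 778] [0.5092 0.1617 0.094 ] [0.5092 0.1612 0.094 ]
white [367.2 130.1] [ 344  107   47   48 1345] [0.6162 0.1619 0.094 ] [0.6164 0.1623 0.094 ]
white [479.1 224.9] [447 179  65  91 762] [0.7703 0.0672 0.094 ] [0.7707 0.0661 0.094 ]
white [ 14.  243.3] [   0  187   32  105 2272] [ 0.2219 -0.0048  0.094 ] [ 0.2194 -0.0106  0.094 ]
white [218.2 212.3] [204 195  41  42 820] [0.468  0.0487 0.094 ] [0.461  0.0521 0.094 ]
white [345.3 209.1] [329 194  33  31 775] [0.609  0.0705 0.094 ] [0.6094 0.0704 0.094 ]
```

View pics/w4.png

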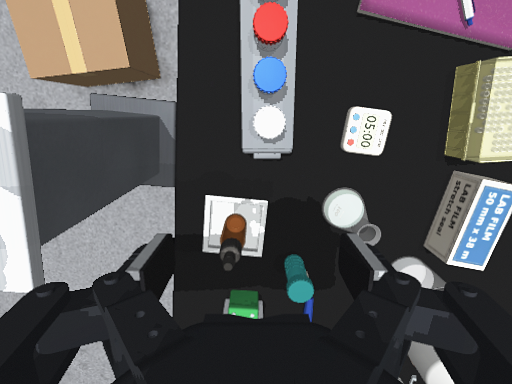

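The levelled view shows caps red (270,22), blue (270,74) and white (269,121), with the bottle in the tray at (232,240). The two cameras agree in y, and I'll split their 3 mm difference in x. Going for white at about (0.508,0.1608).

```bash
python3 -m inch '[[0,0,0,0.59,0.15,0,0.4],[0,0,0,0.59,0.15,0,0.4],[0,0,0,0,0,1,0.4],[0,0,0,0,0,1,0.4],[0,0,0,0,0,0.9,0.4],[0,0,0,0,0,0.5,0.4],[0,0,0,0,0,0,0.4],[0,0,0,0,0,0,0.4]]'
python3 -c "
from h import *
to([.508,.1608,.082])"
```

```text
time_s: 16.95
eef_pos: [0.5102, 0.1604, 0.1041]
tool_rot: [3.137, 0.001, 1.667]
ft_force: [0.0, -0.5, 0.4]
grip_width: 0.695
finger_force: 0.0
eef [0.5102 0.1604 0.1041] units [ 0.013 -0.044  0.443] t 16.95
[[-0.096  0.995  0.004]
 [ 0.995  0.096 -0.   ]
 [-0.001  0.004 -1.   ]]
```

```bash
python3 -m inch '[[0,0,0,0.01,-0.04,0.44,0.4],[0,0,0,0,0,0,0.4],[0,0,0,0,0,0,-1],[0,0,0,0,0,0,-1],[0,0,0,0,0,0,-1],[0,0,0,0,0,0,-1],[0,0,0,0,0,0,-1]]' 40
python3 -c "
from h import *
to([.508,.1608,.082])
cv2.imwrite('pics/w5.png',viewer.get_image('wrist')[:,:,::-1])"
```

```text
time_s: 17.82
eef_pos: [0.5085, 0.1614, 0.0825]
tool_rot: [3.137, 0.001, 1.668]
ft_force: [-0.6, -0.0, 6.4]
grip_width: 0.387
finger_force: 39.2
eef [0.5085 0.1614 0.0825] units [-0.01  -0.011  0.009] t 17.825
[[-0.097  0.995  0.005]
 [ 0.995  0.097 -0.   ]
 [-0.001  0.005 -1.   ]]
```

View pics/w5.png

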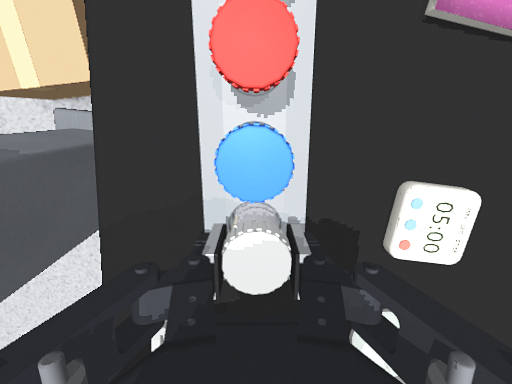

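White is gripped and centred between the pads (cap at pixel (256,262), sideways force about 0). Lifting, turning to the block's yaw, crossing in a straight line and re-measuring the block from there.

```bash
python3 -m inch '[[0,0,0,0,0,-0.3,-1],[0,0,0,0,0,-0.8,-1],[0,0,0,0,0,-0.9,-1],[0,0,0,0,0,-0.9,-1],[0,0,0,0,0,-0.7,-1],[0,0,3.8,0,0,0,-1],[0,0,0,-0.5,-0.03,0,-1],[0,0,0,-0.9,-0.03,0,-1],[0,0,0,-0.95,-0.04,0,-1],[0,0,0,-0.95,-0.04,0,-1],[0,0,0,-0.95,-0.04,0,-1],[0,0,0,-0.95,-0.04,0,-1],[0,0,0,-0.95,-0.04,0,-1],[0,0,0,-0.95,-0.04,0,-1],[0,0,0,-0.6,-0.02,0,-1],[0,0,0,-0.3,0,0,-1],[0,0,0,0,0,0,-1],[0,0,0,0,0,0,-1]]'
python3 - <<'E'
from h import *
m=viewer.camera_model('wrist');im=viewer.get_image('wrist');np.save('w6.npy',m['camera_from_world'])
s=readout.observe();print(s['eef_pos'],s['tool_rot'])
cv2.imwrite('pics/w6full.png',im[:,:,::-1])
for y in (72,24,-24,-72): print(proj(m,np.array([.5052-.0305*y/1000,-.2418+y/1000,.046])).round(1))
E
```

```text
time_s: 20.12
eef_pos: [0.5033, -0.2379, 0.2613]
tool_rot: [3.139, -0.0, 1.603]
ft_force: [0.5, -0.1, -0.5]
grip_width: 0.387
finger_force: 40.4
[ 0.50333923 -0.2377927   0.26133759] [3.13884998e+00 1.29868387e-04 1.60301331e+00]
[255.9 113.5]
[255.8 153.5]
[255.8 190.7]
[255.8 225.2]
```

View pics/w6full.png

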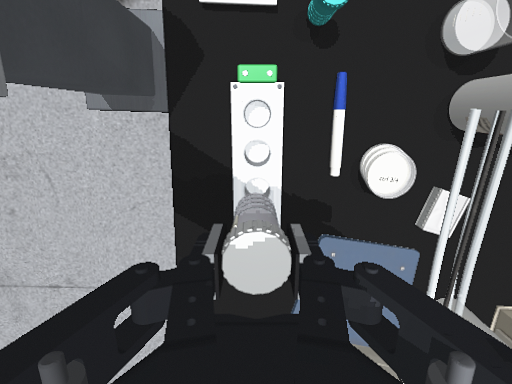

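The wells appear at about (257,113) and (258,153), within 2 px of prediction, and the tube hangs upright in hand. I'll refine numerically from the face edges and well blobs.

```bash
python3 - <<'E'
from h import *
m=viewer.camera_model('wrist');m['camera_from_world']=np.load('w6.npy');im=cv2.imread('pics/w6full.png');g=im.astype(int).min(2)
for r in (92,132,172):
    row=g[r,215:300]; print(r,list(row[10:22]),list(row[62:76]))
    xs=np.nonzero(row>150)[0]+215; L,Rr=xs.min()-.5,xs.max()+.5
    P=[onz(m,(c,r),.046) for c in (L,Rr)];print(r,L,Rr,P[0].round(4),P[1].round(4),'w',P[1][0]-P[0][0],'ctr x',(P[0][0]+P[1][0])/2)
f=(g>150)
w=(g<225).astype(np.uint8);w[:,:238]=0;w[:,279:]=0;w[:88]=0;w[172:]=0
for c,st in blobs(w,60): print(c,st,onz(m,(st[0]+st[2]/2-.5,st[1]+st[3]/2-.5),.046).round(4))
H=hsv(im[:,:,::-1].copy()).astype(int);gr=(H[...,0]>50)&(H[...,0]<80)&(H[...,1]>120)
for c,st in blobs(gr,100): print('green',onz(m,c,.05).round(4))
# top edge of face
col=g[70:100,245];print(list(col));
E
```

```text
92 [np.int64(37), np.int64(38), np.int64(37), np.int64(35), np.int64(26), np.int64(97), np.int64(228), np.int64(255), np.int64(253), np.int64(252), np.int64(252), np.int64(252)] [np.int64(252), np.int64(252), np.int64(252), np.int64(252), np.int64(253), np.int64(255), np.int64(255), np.int64(11), np.int64(33), np.int64(38), np.int64(38), np.int64(37), np.int64(38), np.int64(38)]
92 230.5 283.5 [ 0.4725 -0.1465  0.046 ] [ 0.5347 -0.1446  0.046 ] w 0.06214684815673366 ctr x 0.5036117741626909
132 [np.int64(37), np.int64(37), np.int64(37), np.int64(37), np.int64(35), np.int64(24), np.int64(134), np.int64(249), np.int64(255), np.int64(252), np.int64(252), np.int64(252)] [np.int64(252), np.int64(252), np.int64(252), np.int64(253), np.int64(255), np.int64(255), np.int64(10), np.int64(34), np.int64(37), np.int64(37), np.int64(38), np.int64(37), np.int64(38), np.int64(37)]
132 231.5 282.5 [ 0.474  -0.1925  0.046 ] [ 0.5361 -0.1905  0.046 ] w 0.06213765161778262 ctr x 0.505079131943446
172 [np.int64(26), np.int64(29), np.int64(28), np.int64(26), np.int64(27), np.int64(24), np.int64(16), np.in
[... 320 characters left out ...]
77 -0.2402  0.046 ] w 0.062096521342273836 ctr x 0.5066655992365581
[256.86635945 109.70967742] [243  99  28  29 217] [ 0.5038 -0.1692  0.046 ]
[256.56       159.79333333] [244 149  27  18 150] [ 0.5061 -0.2227  0.046 ]
green [ 0.5033 -0.1258  0.05  ]
[np.int64(241), np.int64(254), np.int64(253), np.int64(253), np.int64(254), np.int64(251), np.int64(135), np.int64(119), np.int64(121), np.int64(125), np.int64(104), np.int64(70), np.int64(20), np.int64(255), np.int64(255), np.int64(253), np.int64(252), np.int64(252), np.int64(252), np.int64(252), np.int64(252), np.int64(252), np.int64(252), np.int64(252), np.int64(252), np.int64(252), np.int64(252), np.int64(252), np.int64(252), np.int64(252)]
```

Face width reads 62.1 mm, as it should. The wells are at white (0.5044,-0.170), yellow (0.506,-0.218), red (0.5075,-0.266) and blue (0.509,-0.314). Inserting white.

```bash
python3 -m inch '[[0,0,0,0.68,0.035,0,-1],[0,0,0,0.68,0.035,0,-1],[0,0,0,0,0,0.9,-1],[0,0,0,0,0,0.9,-1],[0,0,0,0,0,0.7,-1],[0,0,0,0,0,0,-1],[0,0,0,0,0,0,-1]]'
python3 -c "
from h import *
to([.5044,-.170,.0865])"
```

```text
time_s: 21.05
eef_pos: [0.5059, -0.1708, 0.1375]
tool_rot: [3.137, 0.001, 1.602]
ft_force: [-1.2, 0.1, -0.6]
grip_width: 0.384
finger_force: 40.4
eef [ 0.5059 -0.1708  0.1375] units [ 0.019 -0.033  1.019] t 21.05
[[-0.032  0.999  0.004]
 [ 0.999  0.032 -0.001]
 [-0.001  0.004 -1.   ]]
```

```bash
python3 -m inch '[[0,0,0,0.02,-0.03,0.3,-1],[0,0,0,0,0,0.2,-1],[0,0,0,0,0,0.2,-1],[0,0,0,0,0,0.2,-1],[0,0,0,0,0,0,-1],[0,0,0,0,0,0,-1]]'
python3 -c "
from h import *
to([.5044,-.170,.0865])"
```

```text
time_s: 21.8
eef_pos: [0.5038, -0.1702, 0.0911]
tool_rot: [3.139, 0.001, 1.601]
ft_force: [0.6, 0.4, -0.7]
grip_width: 0.39
finger_force: 40.4
eef [ 0.5038 -0.1702  0.0911] units [0.003 0.013 0.093] t 21.8
[[-0.031  1.     0.003]
 [ 1.     0.031 -0.   ]
 [-0.001  0.003 -1.   ]]
```

Inserted freely with no side force. Last few millimetres, then release and rise.

```bash
python3 -m inch '[[0,0,0,0,0,0.06,-1],[0,0,0,0,0,0.03,-1],[0,0,0,0,0,0.02,-1],[0,0,0,0,0,0,-1]]'; python3 -m inch '[[0,0,0,0,0,0,-0.1],[0,0,0,0,0,0,0.1],[0,0,0,0,0,0,0.4],[0,0,0,0,0,0,0.4],[0,0,0,0,0,-0.5,0.4],[0,0,0,0,0,-0.9,0.4],[0,0,0,0,0,-1,0.4],[0,0,0,0,0,-0.9,0.4],[0,0,0,0,0,0,0.4]]'
cat >> h.py <<'E'
def well(k):
    m=viewer.camera_model('wrist');im=viewer.get_image('wrist');H=hsv(im).astype(int);h,s,v=H[...,0],H[...,1],H[...,2]
    M={'yellow':(h>22)&(h<35)&(s>130),'red':((h<8)|(h>172))&(s>140)&(v>90),'blue':(h>100)&(h<118)&(s>120),'white':(s<15)&(v>235)}
    for c,st in blobs(M[k],300): print(k,st,onz(m,(st[0]+st[2]/2-.5,st[1]+st[3]/2-.5),.098).round(4))
E
python3 -c "
from h import *
to([.504,.12,.27]);to([.499,.2555,.082])"
```

```text
time_s: 22.3
eef_pos: [0.504, -0.1705, 0.0865]
tool_rot: [3.138, 0.001, 1.601]
ft_force: [-1.2, -0.5, 5.7]
grip_width: 0.387
finger_force: 41.0
time_s: 23.42
eef_pos: [0.5053, -0.1711, 0.2545]
tool_rot: [3.132, 0.004, 1.601]
ft_force: [-0.5, -0.1, -0.3]
grip_width: 0.698
finger_force: 0.0
eef [ 0.5053 -0.1711  0.2545] units [ 5.818  0.155 -0.333] t 23.425
[[-0.031  0.999  0.01 ]
 [ 1.     0.031 -0.004]
 [-0.004  0.009 -1.   ]]
eef [ 0.5053 -0.1711  0.2545] units [8.546 0.103 3.415] t 23.425
[[-0.031  0.999  0.01 ]
 [ 1.     0.031 -0.004]
 [-0.004  0.009 -1.   ]]
```

White seated: contact came exactly at the expected height (0.0865). Next is blue.

```bash
python3 -m inch '[[0,0,-3.8,0,0,0,0.4],[0,0,0,0.5,0.05,0,0.4],[0,0,0,0.9,0.08,0,0.4],[0,0,0,0.95,0.09,0,0.4],[0,0,0,0.95,0.09,0,0.4],[0,0,0,0.95,0.09,0,0.4],[0,0,0,0.95,0.09,0,0.4],[0,0,0,0.95,0.09,0,0.4],[0,0,0,0.9,0.08,0,0.4],[0,0,0,0.5,0.05,0,0.4],[0,0,0,0,0,0.9,0.4],[0,0,0,0,0,1,0.4],[0,0,0,0,0,0.8,0.4],[0,0,0,0,0,0,0.4],[0,0,0,0,0,0,0.4]]'
python3 -c "
from h import *
to([.504,.2078,.082])"
```

```text
time_s: 25.3
eef_pos: [0.5028, 0.2092, 0.1162]
tool_rot: [3.138, 0.001, 1.668]
ft_force: [-0.8, -0.3, 0.6]
grip_width: 0.699
finger_force: 0.0
eef [0.5028 0.2092 0.1162] units [-0.029  0.019  0.683] t 25.3
[[-0.097  0.995  0.003]
 [ 0.995  0.097 -0.   ]
 [-0.001  0.003 -1.   ]]
```

```bash
python3 -m inch '[[0,0,0,-0.03,0.02,0.4,0.4],[0,0,0,0,0,0.28,0.4],[0,0,0,0,0,0,0.4],[0,0,0,0,0,0,-1],[0,0,0,0,0,0,-1],[0,0,0,0,0,0,-1],[0,0,0,0,0,0,-1],[0,0,0,0,0,0,-1]]' 40
```

```text
time_s: 26.3
eef_pos: [0.5042, 0.2079, 0.0824]
tool_rot: [3.137, 0.0, 1.668]
ft_force: [-1.1, -0.2, 6.5]
grip_width: 0.387
finger_force: 39.4
```

```bash
python3 -m inch '[[0,0,0,0,0,-0.3,-1],[0,0,0,0,0,-0.8,-1],[0,0,0,0,0,-0.9,-1],[0,0,0,0,0,-0.9,-1],[0,0,0,0,0,-0.7,-1],[0,0,3.8,0,0,0,-1],[0,0,0,-0.5,-0.01,0,-1],[0,0,0,-0.95,-0.02,0,-1],[0,0,0,-0.95,-0.02,0,-1],[0,0,0,-0.95,-0.02,0,-1],[0,0,0,-0.95,-0.02,0,-1],[0,0,0,-0.95,-0.02,0,-1],[0,0,0,-0.95,-0.02,0,-1],[0,0,0,-0.95,-0.02,0,-1],[0,0,0,-0.95,-0.02,0,-1],[0,0,0,-0.95,-0.02,0,-1],[0,0,0,-0.95,-0.02,0,-1],[0,0,0,-0.43,-0.02,0,-1],[0,0,0,0,0,0,-1],[0,0,0,0,0,0,-1]]'
python3 -c "
from h import *
to([.509,-.314,.0865])"
```

```text
time_s: 28.8
eef_pos: [0.5075, -0.3126, 0.2618]
tool_rot: [3.139, -0.0, 1.602]
ft_force: [0.1, 0.4, 0.1]
grip_width: 0.387
finger_force: 40.4
eef [ 0.5075 -0.3126  0.2618] units [-0.03   0.02   3.507] t 28.8
[[-0.032  0.999  0.003]
 [ 0.999  0.032  0.   ]
 [ 0.     0.003 -1.   ]]
```

```bash
python3 -m inch '[[0,0,0,-0.03,0.02,0.8,-1],[0,0,0,0,0,0.9,-1],[0,0,0,0,0,0.7,-1],[0,0,0,0,0,0,-1],[0,0,0,0,0,0,-1]]'
python3 -c "
from h import *
to([.509,-.314,.0865])"
```

```text
time_s: 29.42
eef_pos: [0.5099, -0.315, 0.1433]
tool_rot: [3.137, 0.002, 1.603]
ft_force: [0.9, -0.1, 0.1]
grip_width: 0.385
finger_force: 40.4
eef [ 0.5099 -0.315   0.1433] units [ 0.023 -0.022  1.136] t 29.425
[[-0.032  0.999  0.004]
 [ 0.999  0.032 -0.001]
 [-0.002  0.004 -1.   ]]
```

```bash
python3 -m inch '[[0,0,0,0.01,-0.02,0.3,-1],[0,0,0,0,0,0.25,-1],[0,0,0,0,0,0.25,-1],[0,0,0,0,0,0.2,-1],[0,0,0,0,0,0,-1],[0,0,0,0,0,0,-1]]'
python3 -c "
from h import *
to([.509,-.314,.0865])"
```

```text
time_s: 30.18
eef_pos: [0.5082, -0.3151, 0.0918]
tool_rot: [3.139, 0.001, 1.601]
ft_force: [-0.0, 0.3, 0.2]
grip_width: 0.382
finger_force: 40.4
eef [ 0.5082 -0.3151  0.0918] units [0.022 0.015 0.106] t 30.175
[[-0.031  1.     0.003]
 [ 1.     0.031 -0.001]
 [-0.001  0.003 -1.   ]]
```

```bash
python3 -m inch '[[0,0,0,0.01,0.01,0.06,-1],[0,0,0,0,0,0.03,-1],[0,0,0,0,0,0.03,-1],[0,0,0,0,0,0,-1]]'; python3 -m inch '[[0,0,0,0,0,0,-0.1],[0,0,0,0,0,0,0.1],[0,0,0,0,0,0,0.4],[0,0,0,0,0,0,0.4],[0,0,0,0,0,-0.5,0.4],[0,0,0,0,0,-0.9,0.4],[0,0,0,0,0,-1,0.4],[0,0,0,0,0,-0.9,0.4],[0,0,0,0,0,0,0.4]]'
```

```text
time_s: 30.68
eef_pos: [0.5089, -0.3148, 0.0864]
tool_rot: [3.138, 0.002, 1.601]
ft_force: [-0.8, 0.4, 4.7]
grip_width: 0.382
finger_force: 40.7
time_s: 31.8
eef_pos: [0.5101, -0.3159, 0.255]
tool_rot: [3.133, 0.006, 1.602]
ft_force: [-0.1, 0.1, -0.5]
grip_width: 0.704
finger_force: 0.0
```

Blue seated. Next is red.

```bash
python3 -m inch '[[0,0,-3.8,0,0,0,0.4],[0,0,0,0.5,0.06,0,0.4],[0,0,0,0.95,0.07,0,0.4],[0,0,0,0.95,0.07,0,0.4],[0,0,0,0.95,0.07,0,0.4],[0,0,0,0.95,0.07,0,0.4],[0,0,0,0.95,0.07,0,0.4],[0,0,0,0.95,0.07,0,0.4],[0,0,0,0.95,0.07,0,0.4],[0,0,0,0.95,0.07,0,0.4],[0,0,0,0.95,0.07,0,0.4],[0,0,0,0.95,0.07,0,0.4],[0,0,0,0.95,0.07,0,0.4],[0,0,0,0.44,0.06,0,0.4],[0,0,0,0,0,0.9,0.4],[0,0,0,0,0,1,0.4],[0,0,0,0,0,0.8,0.4],[0,0,0,0,0,0,0.4],[0,0,0,0,0,0,0.4]]'
python3 -c "
from h import *
to([.4994,.2554,.082])"
```

```text
time_s: 34.17
eef_pos: [0.4977, 0.2573, 0.1164]
tool_rot: [3.138, 0.0, 1.668]
ft_force: [0.8, -0.5, 0.2]
grip_width: 0.696
finger_force: 0.0
eef [0.4977 0.2573 0.1164] units [-0.04   0.028  0.688] t 34.175
[[-0.097  0.995  0.003]
 [ 0.995  0.097 -0.   ]
 [-0.     0.003 -1.   ]]
```

```bash
python3 -m inch '[[0,0,0,-0.04,0.03,0.4,0.4],[0,0,0,0,0,0.28,0.4],[0,0,0,0,0,0,0.4],[0,0,0,0,0,0,-1],[0,0,0,0,0,0,-1],[0,0,0,0,0,0,-1],[0,0,0,0,0,0,-1],[0,0,0,0,0,0,-1]]' 40
```

```text
time_s: 35.17
eef_pos: [0.4999, 0.2551, 0.0824]
tool_rot: [3.138, 0.0, 1.668]
ft_force: [-2.6, -0.7, 5.5]
grip_width: 0.383
finger_force: 39.4
```

```bash
python3 -m inch '[[0,0,0,0,0,-0.3,-1],[0,0,0,0,0,-0.8,-1],[0,0,0,0,0,-0.9,-1],[0,0,0,0,0,-0.9,-1],[0,0,0,0,0,-0.7,-1],[0,0,3.8,0,0,0,-1],[0,0,0,-0.5,-0.01,0,-1],[0,0,0,-0.95,-0.015,0,-1],[0,0,0,-0.95,-0.015,0,-1],[0,0,0,-0.95,-0.015,0,-1],[0,0,0,-0.95,-0.015,0,-1],[0,0,0,-0.95,-0.015,0,-1],[0,0,0,-0.95,-0.015,0,-1],[0,0,0,-0.95,-0.015,0,-1],[0,0,0,-0.95,-0.015,0,-1],[0,0,0,-0.95,-0.015,0,-1],[0,0,0,-0.95,-0.015,0,-1],[0,0,0,-0.43,-0.015,0,-1],[0,0,0,0,0,0,-1],[0,0,0,0,0,0,-1]]'
python3 -c "
from h import *
to([.5075,-.266,.0865])"
```

```text
time_s: 37.67
eef_pos: [0.5061, -0.2654, 0.2618]
tool_rot: [3.139, -0.0, 1.602]
ft_force: [-0.3, 0.8, -1.3]
grip_width: 0.387
finger_force: 40.2
eef [ 0.5061 -0.2654  0.2618] units [-0.015  0.019  3.506] t 37.675
[[-0.032  0.999  0.003]
 [ 0.999  0.032  0.   ]
 [ 0.     0.003 -1.   ]]
```

```bash
python3 -m inch '[[0,0,0,-0.01,0.01,0.8,-1],[0,0,0,0,0,0.9,-1],[0,0,0,0,0,0.7,-1],[0,0,0,0,0,0,-1],[0,0,0,0,0,0,-1]]'
python3 -c "
from h import *
to([.5075,-.266,.0865])"
```

```text
time_s: 38.3
eef_pos: [0.508, -0.2667, 0.1432]
tool_rot: [3.137, 0.001, 1.603]
ft_force: [0.2, -0.6, -0.1]
grip_width: 0.391
finger_force: 40.1
eef [ 0.508  -0.2667  0.1432] units [ 0.017 -0.014  1.134] t 38.3
[[-0.032  0.999  0.004]
 [ 0.999  0.032 -0.001]
 [-0.001  0.004 -1.   ]]
```

```bash
python3 -m inch '[[0,0,0,0.01,-0.01,0.3,-1],[0,0,0,0,0,0.25,-1],[0,0,0,0,0,0.25,-1],[0,0,0,0,0,0.2,-1],[0,0,0,0,0,0,-1],[0,0,0,0,0,0,-1]]'
```

```text
time_s: 39.05
eef_pos: [0.5068, -0.2668, 0.0918]
tool_rot: [3.139, 0.001, 1.601]
ft_force: [-0.5, -0.4, -0.0]
grip_width: 0.39
finger_force: 40.1
```

```bash
python3 -m inch '[[0,0,0,0.01,0.01,0.06,-1],[0,0,0,0,0,0.03,-1],[0,0,0,0,0,0.03,-1],[0,0,0,0,0,0,-1]]'; python3 -m inch '[[0,0,0,0,0,0,-0.1],[0,0,0,0,0,0,0.1],[0,0,0,0,0,0,0.4],[0,0,0,0,0,0,0.4],[0,0,0,0,0,-0.5,0.4],[0,0,0,0,0,-0.9,0.4],[0,0,0,0,0,-1,0.4],[0,0,0,0,0,-0.9,0.4],[0,0,0,0,0,0,0.4]]'
```

```text
time_s: 39.55
eef_pos: [0.5074, -0.2665, 0.0864]
tool_rot: [3.138, 0.002, 1.601]
ft_force: [-1.0, -0.5, 4.2]
grip_width: 0.384
finger_force: 40.5
time_s: 40.67
eef_pos: [0.5087, -0.2674, 0.2548]
tool_rot: [3.133, 0.005, 1.602]
ft_force: [1.4, -0.5, -1.0]
grip_width: 0.699
finger_force: 0.0
```

Red seated. Last is yellow.

```bash
python3 -m inch '[[0,0,-3.8,0,0,0,0.4],[0,0,0,0.5,0.06,0,0.4],[0,0,0,0.95,0.065,0,0.4],[0,0,0,0.95,0.065,0,0.4],[0,0,0,0.95,0.065,0,0.4],[0,0,0,0.95,0.065,0,0.4],[0,0,0,0.95,0.065,0,0.4],[0,0,0,0.95,0.065,0,0.4],[0,0,0,0.95,0.065,0,0.4],[0,0,0,0.95,0.065,0,0.4],[0,0,0,0.95,0.065,0,0.4],[0,0,0,0.95,0.065,0,0.4],[0,0,0,0.95,0.065,0,0.4],[0,0,0,0.4,0.06,0,0.4],[0,0,0,0,0,0.9,0.4],[0,0,0,0,0,1,0.4],[0,0,0,0,0,0.8,0.4],[0,0,0,0,0,0,0.4],[0,0,0,0,0,0,0.4]]'
python3 -c "
from h import *
to([.4949,.3028,.082])"
```

```text
time_s: 43.05
eef_pos: [0.4945, 0.3026, 0.1164]
tool_rot: [3.138, 0.001, 1.667]
ft_force: [1.2, -0.7, 0.1]
grip_width: 0.702
finger_force: 0.0
eef [0.4945 0.3026 0.1164] units [0.004 0.007 0.688] t 43.05
[[-0.096  0.995  0.004]
 [ 0.995  0.096 -0.   ]
 [-0.001  0.004 -1.   ]]
```

```bash
python3 -m inch '[[0,0,0,0,0,0.4,0.4],[0,0,0,0,0,0.28,0.4],[0,0,0,0,0,0,0.4],[0,0,0,0,0,0,-1],[0,0,0,0,0,0,-1],[0,0,0,0,0,0,-1],[0,0,0,0,0,0,-1],[0,0,0,0,0,0,-1]]' 40
```

```text
time_s: 44.05
eef_pos: [0.4944, 0.3031, 0.0824]
tool_rot: [3.137, 0.0, 1.668]
ft_force: [-0.9, -1.0, 5.4]
grip_width: 0.382
finger_force: 39.4
```

```bash
python3 -m inch '[[0,0,0,0,0,-0.3,-1],[0,0,0,0,0,-0.8,-1],[0,0,0,0,0,-0.9,-1],[0,0,0,0,0,-0.9,-1],[0,0,0,0,0,-0.7,-1],[0,0,3.8,0,0,0,-1],[0,0,0,-0.5,-0.01,0,-1],[0,0,0,-0.95,-0.007,0,-1],[0,0,0,-0.95,-0.007,0,-1],[0,0,0,-0.95,-0.007,0,-1],[0,0,0,-0.95,-0.007,0,-1],[0,0,0,-0.95,-0.007,0,-1],[0,0,0,-0.95,-0.007,0,-1],[0,0,0,-0.95,-0.007,0,-1],[0,0,0,-0.95,-0.007,0,-1],[0,0,0,-0.95,-0.007,0,-1],[0,0,0,-0.95,-0.007,0,-1],[0,0,0,-0.43,0,0,-1],[0,0,0,0,0,0,-1],[0,0,0,0,0,0,-1]]'
python3 -c "
from h import *
to([.506,-.218,.0865])"
```

```text
time_s: 46.55
eef_pos: [0.5051, -0.2174, 0.2618]
tool_rot: [3.139, -0.0, 1.603]
ft_force: [-0.8, 0.1, 0.1]
grip_width: 0.388
finger_force: 40.4
eef [ 0.5051 -0.2174  0.2618] units [-0.014  0.009  3.505] t 46.55
[[-0.032  0.999  0.003]
 [ 0.999  0.032  0.   ]
 [ 0.     0.003 -1.   ]]
```

```bash
python3 -m inch '[[0,0,0,-0.01,0.01,0.8,-1],[0,0,0,0,0,0.9,-1],[0,0,0,0,0,0.7,-1],[0,0,0,0,0,0,-1],[0,0,0,0,0,0,-1]]'
python3 -c "
from h import *
to([.506,-.218,.0865])"
```

```text
time_s: 47.18
eef_pos: [0.507, -0.2187, 0.1431]
tool_rot: [3.137, 0.001, 1.603]
ft_force: [0.3, 0.6, -0.7]
grip_width: 0.382
finger_force: 40.4
eef [ 0.507  -0.2187  0.1431] units [ 0.016 -0.024  1.132] t 47.175
[[-0.032  0.999  0.004]
 [ 0.999  0.032 -0.001]
 [-0.001  0.004 -1.   ]]
```

```bash
python3 -m inch '[[0,0,0,0.01,-0.02,0.3,-1],[0,0,0,0,0,0.25,-1],[0,0,0,0,0,0.25,-1],[0,0,0,0,0,0.2,-1],[0,0,0,0,0,0,-1],[0,0,0,0,0,0,-1]]'
```

```text
time_s: 47.92
eef_pos: [0.5054, -0.2188, 0.0917]
tool_rot: [3.139, 0.001, 1.601]
ft_force: [-0.2, 1.0, -0.3]
grip_width: 0.387
finger_force: 40.4
```

Then release and retreat high, back towards the robot, for a final look.

```bash
python3 -m inch '[[0,0,0,0.01,0.01,0.06,-1],[0,0,0,0,0,0.03,-1],[0,0,0,0,0,0.03,-1],[0,0,0,0,0,0,-1]]'; python3 -m inch '[[0,0,0,0,0,0,-0.1],[0,0,0,0,0,0,0.1],[0,0,0,0,0,0,0.4],[0,0,0,0,0,0,0.4],[0,0,0,0,0,-0.5,0.4],[0,0,0,0,0,-0.9,0.4],[0,0,0,0,0,-1,0.4],[0,0,0,0,0,-0.9,0.4],[0,0,0,0,-0.8,0,0.4],[0,0,0,-0.5,-0.8,0,0.4],[0,0,0,-0.9,-0.5,0,0.4],[0,0,0,-0.9,0,0,0.4],[0,0,0,-0.9,0,0,0.4],[0,0,0,0,0,0,0.4],[0,0,0,0,0,0,0.4]]'
python3 - <<'E'
from h import *
a=viewer.get_image('scene')[130:310,190:410];t=viewer.get_image('top');m=viewer.camera_model('top')
b=t[140:245,125:395]
A=cv2.resize(a,None,fx=1.5,fy=1.5,interpolation=cv2.INTER_CUBIC);A=cv2.copyMakeBorder(A,0,0,0,780-A.shape[1],cv2.BORDER_CONSTANT)
B=cv2.resize(b,(780,303),interpolation=cv2.INTER_CUBIC)
cv2.imwrite('pics/fin.png',np.vstack([A,B])[:,:,::-1])
H=hsv(t).astype(int);h,s,v=H[...,0],H[...,1],H[...,2];r=np.zeros(h.shape,bool);r[185:225,295:390]=1
for k,q in {'yellow':(h>22)&(h<35)&(s>130),'red':((h<8)|(h>172))&(s>140)&(v>90),'blue':(h>100)&(h<118)&(s>120)}.items():
    for c,st in blobs(q&r,40): print(k,onz(m,c,.098).round(4))
E
```

```text
time_s: 48.42
eef_pos: [0.5061, -0.2185, 0.0864]
tool_rot: [3.138, 0.001, 1.601]
ft_force: [-0.6, -0.3, 5.3]
grip_width: 0.387
finger_force: 40.8
time_s: 50.3
eef_pos: [0.4049, -0.3805, 0.25]
tool_rot: [3.139, -0.001, 1.601]
ft_force: [0.7, 0.8, -0.6]
grip_width: 0.699
finger_force: 0.0
yellow [ 0.5034 -0.2155  0.098 ]
red [ 0.5039 -0.2634  0.098 ]
blue [ 0.5053 -0.312   0.098 ]
```

View pics/fin.png

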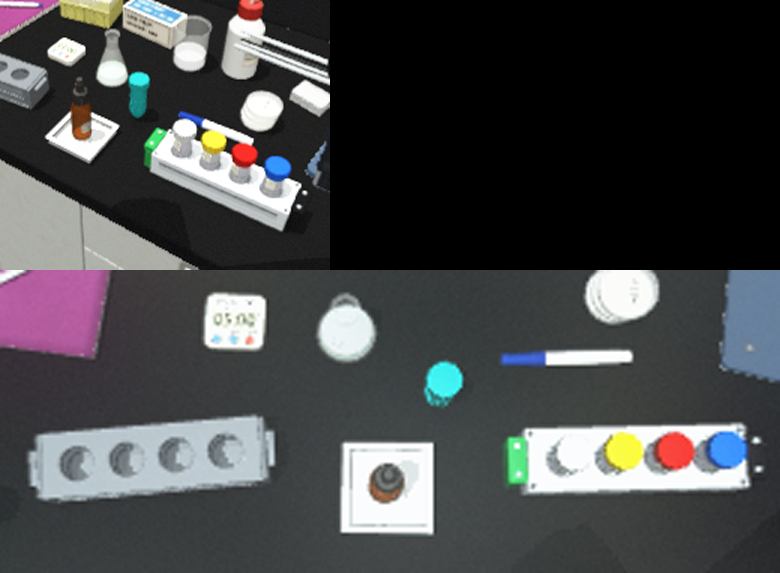

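The final picture shows the bottle upright in the tray. The block holds white next to the green stop, then yellow, red and blue, all level, the rack is empty and the bystanders haven't moved.

```bash
python3 -c "
from plant import env
print(env.sign_off())"
```

```text
the job is handed in; nothing more can be done
None
```

The job is done and handed in at about 50 s: the dropper bottle was stood upright in the drip tray first, then the tubes were fully seated in the block in order from the green stop (white, yellow, red, blue), and the flask, timer and marker were left where they were.

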